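# Hang a bracket on the drying rail with an S-hook for spraying

## Task

Get the bare channel bracket hung up ready for spray priming: take the spare S-hook off the stand's side arm and hang it by its smaller curl over the raised rail, between the two uprights. Then hang the bracket by its ring eye from the hook's lower curl, so that it hangs plumb and still, clear of everything else. Do not disturb the spray cans, the sanding block or the jar.

Things in the scene. Friction and masses are not known exactly. Their poses are not given: they have to be found in the camera images.
- stand: Grey drying stand, fixed to the bench. Origin on the bench midway between its two uprights (25 mm dia. sleeves at y = +150 and -150 mm, x = 0, 201 high; collars 33 mm dia. at 186 to 210 mm, knobs on the far side). y runs along the rail, x points to the far side, away from the robot, z up. Flat feet, 45 wide, 8 high, run from x = -35 to +95 mm; a low tie bar joins them behind, at x = 55.
- stand_top (a point): Point on the stand's z axis, 210 mm above the bench. Straight above it runs the RAIL, a 16 mm dia. steel tube along the stand's y from -172 to +172 mm, on two posts that slide in the sleeves; 25 mm joints at y = +-135 to 165. Its height is NOT measured: its centre line is clamped somewhere from 300 to 340 mm above the bench. Feel or look for it.
- stand_arm (a point): Point on the centre line of the stand's side arm for spare hooks, at (0, 245, 172) mm of the stand: a fixed 16 mm dia. round bar along the stand's y, from the +y upright to y = 295 mm, 172 mm above the bench, its end turned up 12 mm.
- hook: S-hook of flat steel bar, 16 mm wide (its y), 5 mm thick, 167 tall, about 140 g. It starts hung by its smaller, upper curl on the side arm, free to swing and slide. The S lies in its xz plane, z up, square to the bar. Origin: centre of the upper curl (inner radius 15, its crown bent to a 90-degree vee that sits on the bar); when hung it is 10 mm below the bar's centre line. Its open tip is on the far side, at (x, z) = (22, -14) mm.
- hook_mid (a point): Middle of the hook's slanting shank, at (1, 0, -73) mm of the hook. From the upper curl a straight leg runs down on the robot's side at x = -17 mm from z = 0 to -40; then the shank slants from (x, z) = (-14, -50) across to (16, -96) on the far side, where the lower curl begins.
- hook_low (a point): Bottom of the inside of the hook's lower curl, at (0, 0, -137) mm of the hook: the lower curl (centre (x, z) = (0, -110), inner radius 19) ends below in a vee with sides at 45 degrees, in which an eye comes to rest. It opens upward on the robot's side; its tip leans outward there and ends at (-24, -96).
- bracket: Bare dark-grey steel bracket: a U-channel, 95 long, 50 wide, 22 high, with a ring eye welded to one end; 142 long in all, 180 to 365 g. Lies with its flat 4 mm web on top and two side flanges down; its x axis, toward the eye, points roughly away from the robot. Origin: at bench level under the middle of the channel, z up. Flanges from x = -47 to +47 mm, outer faces at y = +-25. Balances near x = 17.
- bracket_eye (a point): Centre of the bracket's ring eye, at (69.5, 0, 18) mm of the bracket, its axis along the bracket's z. The ring is of 8 mm round bar, 34 mm inner and 50 mm outer diameter, 14 to 22 mm above the bench when the bracket lies.
- primer_can: Bystander: spray can, white body with a blue cap, 58 mm dia., 222 mm tall, standing; origin at the centre of its foot.
- sanding_block: Bystander: cork sanding block 64 x 96 x 24 mm lying flat; origin at the centre of its underside.
- jar: Bystander: clear screw-top jar with a red lid, 62 mm dia., 86 mm tall, standing; origin at the centre of its foot.
There are look-alikes about, which are no part of the job. Leave any turquoise look-alike of the hook alone.

How it is judged (in metres and radians):
On the way:
1. the S-hook hangs upright by its smaller curl on the rail, between the uprights, let go by the fingers (x of hook in the frame of stand between -0.013 and 0.013 m and y of hook in the frame of stand between -0.12 and 0.12 m and height (world z) of hook above 0.27 m and angle between hook's own z axis and vertical below 0.35 rad and contact force between the fingers and hook below 0.05 N and linear speed of hook below 0.15 m/s), for 0.2 s.
At the end, for the whole second after the job is handed in: The hook hangs upright (0.35 rad) by its smaller curl on the rail, at most 120 mm from its middle; the bracket hangs on its lower curl by the eye (eye within 26 mm of its low point, over 0.8 N carried), eye up, plumb within 0.3 rad, clear of bench and stand, still (below 0.06 m/s), released (x of hook in the frame of stand between -0.013 and 0.013 m and y of hook in the frame of stand between -0.12 and 0.12 m and height (world z) of hook above 0.27 m and angle between hook's own z axis and vertical below 0.35 rad and contact force between the fingers and hook below 0.05 N and distance between bracket_eye and hook_low below 0.026 m and contact force between bracket and hook above 0.8 N and angle between bracket's own x axis and vertical below 0.3 rad and height (world z) of bracket above 0.03 m and contact force between the fingers and bracket below 0.05 N and contact force between bracket and stand below 0.05 N and linear speed of each of bracket, hook below 0.06 m/s and angular speed of bracket below 0.8 rad/s); the robot touches nothing.
It fails at once if the spray can is pushed by more than 30 mm or tipped (distance of primer_can from where it was at the start of the episode above 0.03 m or angle between primer_can's own z axis and vertical above 0.3 rad).
It fails at once if the sanding block is pushed by more than 30 mm (distance of sanding_block from where it was at the start of the episode above 0.03 m).
It fails at once if the jar is pushed by more than 30 mm (distance of jar from where it was at the start of the episode above 0.03 m).
It also fails if it takes over 72 s, if anything falls off the work surface, if the arm or the gripper's body presses on something with over 40 N, if the wrist force passes 120 N, or if a joint passes its speed limit or range.

## Robot

A 6-joint arm with a two-finger parallel gripper is mounted at the origin on a cart in front of the work surface, level with it; the furniture and walls round the work are solid. World frame = base frame: x ahead of the robot, y to its left, z up, the work surface at z = 0. Lengths are in m, angles in degrees, forces in N, time in s.
With the tool pointing down it reaches from about 0.325 to 0.85 m from the base axis. Payload 15.5 kg.
Tool frame: the origin (TCP) lies midway between the tips of the shut fingers; the grasp point (between the pads) lies 19 mm behind it; z points along the fingers, y is the line along which they close (so a half turn about z gives the same grasp; the last joint's range is limited). The gripper opens to 91 mm and grips with 3 to 60 N. Pads are 32 mm wide; open, the fingers measure 118 mm over their backs; the gripper's body (76 mm by 178 mm) begins 60 mm behind the grasp point.
Start: joints at [-69.872, 28.281, 77.091, -0, 74.628, -5.472], TCP at [0.27, -0.564, 0.214] pointing down, gripper open.
Joint ranges: [-166.48, 166.48], [-47.26, 123.95], [12.59, 153.08], [-70.14, 250.14], [6.76, 159.57], [-176.63, 176.63]. Speed limits (degrees/s): [108.29, 108.29, 147.25, 172.46, 172.46, 172.46].

## Interface

Orientations are given as a 3x3 rotation matrix whose columns are the frame's x, y, z axes.
In Python, from bench import ctrl gives the robot as it stands. The module is installed in compiled form; this text tells all that it offers. Calls block until the motion is done:
- ctrl.goto(position, orientation): joint-space move of the TCP to a pose.
- ctrl.move_l(position, vel=0.15, ori=None, contact_N=None): straight line of the TCP; ori=None keeps the orientation; vel is the mean speed in m/s. With contact_N (N) it stops when the force on the tool has changed by that much, and returns True; else False.
- ctrl.movej(angles): joint-space move.
- ctrl.command_gripper(opening): opening from 0.0 (shut) to 1.0 (fully open); the grip force is fixed at half the most; returns when the fingers have stopped.
- ctrl.sleep(seconds).
- ctrl.ik(position, orientation): joint angles nearest the present ones, or None.
- ctrl.read_camera(name): name is "scene" or "top" or "wrist"; returns the picture (480x640x3 uint8, blue, green, red); there is no depth.
- ctrl.camera_params(name): a dict with "fx", "fy", "cx", "cy" (pixels), "D" ([k1, k2, p1, p2, k3] as OpenCV has them; the pictures are not rectified), "pose" (4x4, takes a point from camera to world coordinates); the wrist camera has in their place "T_tool_cam" (4x4, takes a point from camera to tool coordinates, whose origin is the TCP and whose axes are the flange's). Camera axes: x right, y up, looking along -z (the intrinsics and any distortion apply to the point x, -y, -z); pixel columns grow to the right and rows downward; lengths in m; the calibration is good to about 2 mm. A picture is of the moment at which its call begins: read the wrist's pose just before it. camera_params takes no time and is no camera call.
A pose or a line that the arm cannot do raises ctrl.MotionError and nothing moves.
- ctrl.sign_off(): hands the job in; it is judged then, once.
Readings, each from a call of its own:
- ctrl.current_t(): time.
- ctrl.current_q(): joint angles.
- ctrl.current_dq(): joint speeds.
- ctrl.current_effort(): joint torques, N m.
- ctrl.current_tool_pos(): TCP position.
- ctrl.current_eef_rot(): TCP orientation.
- ctrl.current_contact_force(): force on the tool from outside, world axes, zero at the start.
- ctrl.current_wrist_torque(): the same for the moment, N m.
- ctrl.current_grip_width(): opening from 0.0 (shut) to 1.0 (fully open).
- ctrl.current_grasp_force(): force on a finger pad.
Only numpy, scipy, OpenCV 4.12 (cv2) and the standard library are available. Lean on these libraries where they do the work, as an engineer would, in place of code of your own. Each camera call takes 0.05 s, during which the arm holds its last target. There are 200 camera calls.

## Working session

There is one attempt and no reset: what is moved stays moved. The work goes in short steps, each a Python script; the robot and the scene stay as the last script left them, time stands still between calls to the robot, and variables do not carry over. Pictures are saved under pics/ and viewed, at most 12 in all, crops included, and the job is handed in when it is done.

```bash
mkdir -p pics
python3 - <<'E'
from bench import ctrl
import cv2, numpy as np
for n in("scene","top"):
    cv2.imwrite(f"pics/{n}0.png",ctrl.read_camera(n)); p=ctrl.camera_params(n)
    print(n,p["fx"],p["fy"],p["cx"],p["cy"],p["D"],np.round(p["pose"],3).tolist())
print(ctrl.camera_params("wrist"),ctrl.current_eef_rot())
E
```

```text
scene 453.13707902670797 453.13707902670797 313.1496993052843 242.71674160862423 [-0.07386442  0.          0.          0.          0.        ] [[-0.458, 0.653, -0.603, -0.055], [-0.889, -0.34, 0.307, 0.253], [-0.005, 0.677, 0.736, 0.882], [0.0, 0.0, 0.0, 1.0]]
top 592.9688723329591 592.9688723329591 322.77066932419643 240.25526643242836 [-0.15567837  0.          0.          0.          0.        ] [[0.002, 0.983, -0.182, 0.307], [-1.0, 0.005, 0.016, -0.021], [0.016, 0.182, 0.983, 1.336], [0.0, 0.0, 0.0, 1.0]]
{'fx': 393.29299035002583, 'fy': 393.29299035002583, 'cx': 320.5482252067529, 'cy': 233.48368042730823, 'D': array([-0.06374384,  0.        ,  0.        ,  0.        ,  0.        ]), 'T_tool_cam': array([[ 5.74340020e-04,  9.66714480e-01,  2.55856962e-01,
         7.09937576e-02],
       [ 9.99999719e-01, -6.78576099e-04,  3.19121595e-04,
        -2.15600413e-04],
       [ 4.82117886e-04,  2.55856707e-01, -9.66714598e-01,
        -1.71246645e-01],
       [ 0.00000000e+00,  0.00000000e+00,  0.00000000e+00,
         1.00000000e+00]])} [[ 9.01847348e-01  4.32054652e-01 -3.72674104e-04]
 [ 4.32054796e-01 -9.01846744e-01  1.05053152e-03]
 [ 1.17792101e-04 -1.10843470e-03 -9.99999379e-01]]
```

View pics/scene0.png

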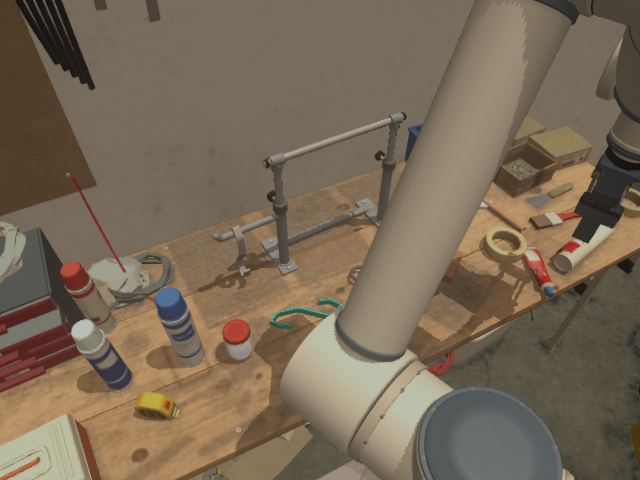

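View pics/top0.png

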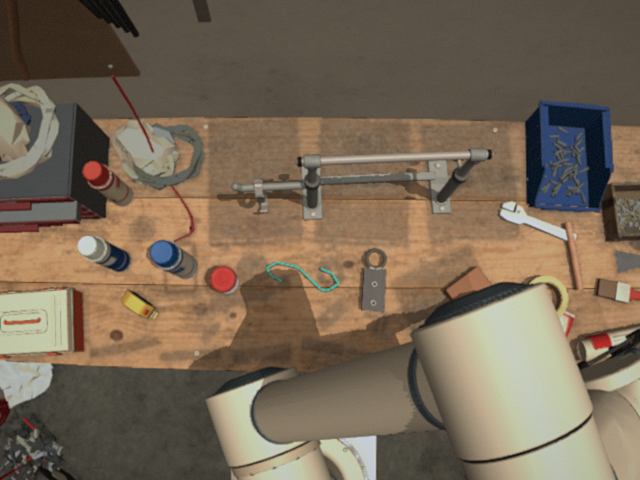

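The scene picture shows the stand with the rail at (267,161)–(403,117) and a grey hook on the side arm at (240,250). The primer can's blue cap is at (172,300).

Hook candidates:
- Grey hook on the arm: top (262,195). This one fits the description.
- Turquoise S on the bench: top (303,277). Leave it alone.

Bracket: the grey plate with a ring at top (373,285). The wrench at (540,222) and the tape ring at (550,295) are not it. I'll check both choices in a close crop.

```bash
cat > h.py <<'E'
import numpy as np, cv2
from bench import ctrl
def cam(n):
    p=ctrl.camera_params(n)
    K=np.array([[p["fx"],0,p["cx"]],[0,p["fy"],p["cy"]],[0,0,1.]])
    if n=="wrist":
        T=np.eye(4);T[:3,:3]=ctrl.current_eef_rot();T[:3,3]=ctrl.current_tool_pos()
        return K,np.array(p["D"],float),T@p["T_tool_cam"]
    return K,np.array(p["D"],float),np.array(p["pose"])
def ray(c,px):
    K,D,T=c
    u=cv2.undistortPoints(np.array([[px]],float),K,D)[0,0]
    d=T[:3,:3]@np.array([u[0],-u[1],-1.]);return T[:3,3],d/np.linalg.norm(d)
def onz(c,px,z):
    o,d=ray(c,px);return o+d*(z-o[2])/d[2]
def tri(*r):
    A=sum(np.eye(3)-np.outer(d,d) for o,d in r);b=sum((np.eye(3)-np.outer(d,d))@o for o,d in r)
    X=np.linalg.solve(A,b);return X,[float(np.linalg.norm(np.cross(X-o,d))) for o,d in r]
def proj(c,P):
    K,D,T=c;q=np.linalg.inv(T)@np.append(P,1);q=q[:3]*[1,-1,-1]
    return cv2.projectPoints(q[None],np.zeros(3),np.zeros(3),K,D)[0][0,0]
E
python3 - <<'E'
from h import *
s=cv2.imread("pics/scene0.png");t=cv2.imread("pics/top0.png")
a=cv2.resize(t[140:220,220:500],None,fx=2.85,fy=2.85,interpolation=2)[:228,:798]
b=cv2.resize(s[100:290,200:420],None,fx=1.8,fy=1.8,interpolation=2)
c=cv2.resize(t[230:330,340:420],None,fx=3.4,fy=3.4,interpolation=2)
o=np.zeros((600,800,3),np.uint8);o[:a.shape[0],:a.shape[1]]=a;o[240:240+b.shape[0],:b.shape[1]]=b;o[240:240+c.shape[0],420:420+c.shape[1]]=c
cv2.imwrite("pics/crop1.png",o)
E
```

```text
(no output)
```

View pics/crop1.png

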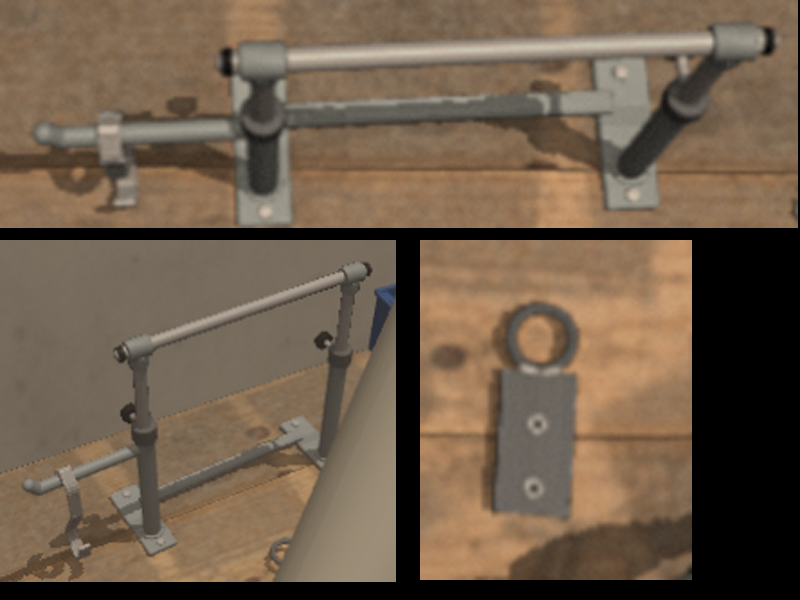

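The close crop confirms the choices. The grey flat S-hook sits on the side arm, with its crown at crop (109,122) and its lower curl at (125,195). The bracket's ring is at crop (540,339) and its web corners run from (500,370) to (570,517).

Run:
```python
from h import *
np.set_printoptions(precision=4,suppress=True)
T=cam("top");S=cam("scene")
a=lambda x,y:(x/2.85+220,y/2.85+140); b=lambda x,y:(x/1.8+200,(y-240)/1.8+100); c=lambda x,y:((x-420)/3.4+340,(y-240)/3.4+230)
L=tri(ray(T,a(220,62)),ray(S,b(116,352)));R=tri(ray(T,a(774,40)),ray(S,b(371,269)))
print("rail",L,R,np.linalg.norm(L[0]-R[0]),(L[0]+R[0])/2)
fl=(onz(T,a(238,224),.008)+onz(T,a(292,222),.008))/2;fr=(onz(T,a(606,208),.008)+onz(T,a(659,207),.008))/2
d=(fl-fr);print("feet",fl,fr,np.linalg.norm(d));ey=d/np.linalg.norm(d);ex=np.array([ey[1],-ey[0],0])
o=(fl+fr)/2+.035*ex;o[2]=0;print("stand",o,"yaw of x",np.degrees(np.arctan2(ex[1],ex[0])))
for y in(.15,-.15):print("collar chk",proj(T,o+y*ey+[0,0,.21]))
print("arm tip chk",proj(T,o+.295*ey+[0,0,.172]),a(42,132))
# hook crown at z .172+.013 , along
hx=onz(T,a(109,122),.172+.010);print("hook crown",hx,"stand xy",(hx-o)@ex,(hx-o)@ey)
hl=tri(ray(T,a(125,195)),ray(S,b(80,550)));print("low",hl,(hl[0]-o)@ex,(hl[0]-o)@ey)
e=onz(T,c(540,339),.018);q=[onz(T,c(*p),.022) for p in((500,370),(577,375),(570,517),(494,512))]
print("eye",e,np.array(q),"len",[np.linalg.norm(q[i]-q[(i+1)%4]) for i in range(4)])
m=np.mean(q,0);v=e-m;print("bracket",m,np.degrees(np.arctan2(v[1],v[0])),np.linalg.norm(v[:2]))
```

```text
rail (array([0.6341, 0.0092, 0.3301]), [0.0004335400670824958, 0.00043354006708256823]) (array([ 0.6544, -0.3461,  0.3227]), [0.0016850351702550161, 0.0016850351702551358]) 0.355897528245014 [ 0.6443 -0.1685  0.3264]
feet [ 0.6034 -0.0194  0.008 ] [ 0.6183 -0.3183  0.008 ] 0.29934537348474255
stand [ 0.6458 -0.1671  0.    ] yaw of x 2.840866538266397
collar chk [312.0237 178.5994]
collar chk [461.8395 172.9232]
arm tip chk [240.8455 187.0321] (234.73684210526315, 186.31578947368422)
hook crown [0.6373 0.0913 0.182 ] stand xy 0.0043374980895938935 0.25850625936466093
low (array([0.617 , 0.0918, 0.0489]), [0.0016729115986789916, 0.001672911598678984]) -0.015910618741845628 0.2599946878671663
eye [ 0.5077 -0.1602  0.018 ] [[ 0.4863 -0.133   0.022 ]
 [ 0.4831 -0.1839  0.022 ]
 [ 0.3897 -0.1779  0.022 ]
 [ 0.393  -0.1283  0.022 ]] len [np.float64(0.05098800763052519), np.float64(0.09361333194939853), np.float64(0.049772129030822884), np.float64(0.09345989173589958)]
bracket [ 0.438  -0.1558  0.022 ] -3.5989262661984527 0.06976814417764342
```

```bash
cat >> h.py <<'E'
np.set_printoptions(precision=4,suppress=True)
O=np.array([.645,-.168,0]);yaw=np.radians(3.0)
EX=np.array([np.cos(yaw),np.sin(yaw),0]);EY=np.array([-np.sin(yaw),np.cos(yaw),0]);EZ=np.array([0,0,1.])
def st(x,y,z):return O+x*EX+y*EY+z*EZ
def ori(t,yw=None):   # tool tilted t deg below horizontal, closing along -y
    w=yaw if yw is None else yw
    ex=np.array([np.cos(w),np.sin(w),0]);ey=np.array([-np.sin(w),np.cos(w),0]);t=np.radians(t)
    z=np.cos(t)*ex-np.sin(t)*EZ;y=-ey;return np.column_stack([np.cross(y,z),y,z])
def tcp(g,R,b=0):return np.asarray(g)+(.019-b)*R[:,2]   # TCP for grasp point g, backed off b
def snap(n,f):
    c=cam(n);im=ctrl.read_camera(n);cv2.imwrite(f,im);return c,im
E
python3 - <<'E'
from h import *
T=cam("top")
print("jar",onz(T,(223,279),.086),"can",onz(T,(164,252),.222),"block",onz(T,(468,285),.024))
R=ori(30)
for nm,P in dict(via=[.42,-.2,.35],pre=tcp(st(0,.2585,.089),R,.12),g=tcp(st(0,.2585,.089),R),up=tcp(st(0,.2585,.16),R),rail=tcp(st(0,0,.29),R)).items():
    print(nm,P,ctrl.ik(P,R))
for t in(0,15,45):print(t,ctrl.ik(tcp(st(0,0,.11),ori(t)),ori(t)))
E
```

```text
jar [0.4531 0.171  0.086 ] can [0.4883 0.2658 0.222 ] block [ 0.4483 -0.3687  0.024 ]
via [0.42, -0.2, 0.35] [-76.0635   0.3315 127.0495  70.7127  64.2711 -29.9976]
pre [0.5441 0.0856 0.1395] [  2.3785  45.9072 144.7286 179.4295  70.6352 -90.1216]
g [0.6479 0.091  0.0795] [  2.5653  49.6707 129.0134 179.5593  58.6841 -89.9883]
up [0.6479 0.091  0.1505] [  2.5653  37.7582 127.9727 179.4742  45.7314 -89.8504]
rail [ 0.6614 -0.1671  0.2805] [-35.7457  20.8397 114.8822 103.9381  33.9492 -38.5184]
0 [-40.2008  70.4688 123.0686 135.993   99.8247 -99.3593]
15 [-38.9852  57.8642 125.1385 138.5089  77.2408 -92.0589]
45 [-31.4311  36.2732 113.7004 110.7055  25.3036 -48.5502]
```

Run:
```python
from h import *
R=ori(30);G=st(0,.2585,.089)
ctrl.movej([-45,5,120,0,60,-5])
print(ctrl.current_tool_pos())
ctrl.movej([-20,15,140,179.5,35,-90])
print(ctrl.current_tool_pos(),ctrl.current_eef_rot())
P=tcp(G,R,.13)+[0,0,.06]
q=ctrl.ik(P,R);print(q)
ctrl.goto(P,R)
c,im=snap("wrist","pics/w1.png")
print(ctrl.current_t(),[proj(c,st(x,.2585,z)) for x,z in((0,.18),(0,.089),(-.017,.142))])
print([ctrl.ik(tcp(st(0,0,.25),ori(t)),ori(t)) for t in(30,0)])
```

```text
[ 0.2328 -0.1488  0.1829]
[ 0.5056 -0.1187  0.2587] [[ 0.472  -0.3345  0.8157]
 [-0.1641 -0.9424 -0.2915]
 [ 0.8662  0.0037 -0.4997]]
[  2.3554  28.8981 141.9531 179.2802  50.8518 -89.8678]
5.2833 [array([319.5721, 197.4989]), array([319.7983, 280.3211]), array([319.6559, 253.1239])]
[array([-35.7457,  25.6603, 117.2404, 113.6289,  36.2717, -50.3483]), array([-40.2008,  50.0958, 127.2482, 136.7685,  88.0643, -88.1812])]
```

View pics/w1.png

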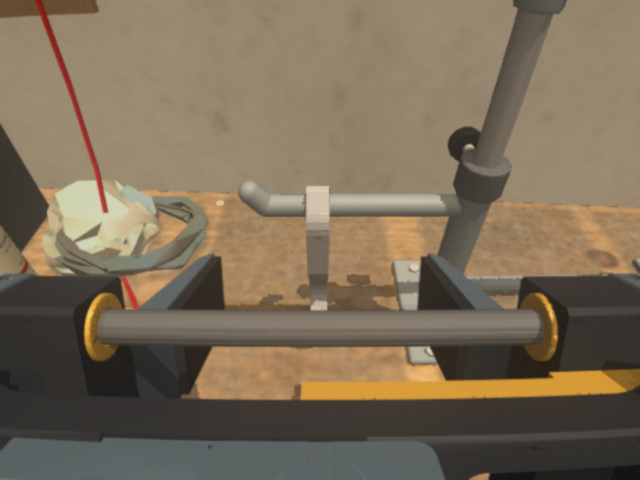

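The wrist view shows the hook's crown at (317,188), hanging square on the side arm and centred between the fingers. That is within 2 px of the prediction, so I'll grasp it.

Run:
```python
from h import *
R=ori(30);G=st(0,.2595,.089)
ctrl.move_l(tcp(G,R,.13),.15)
ctrl.move_l(tcp(G,R),.12)
ctrl.command_gripper(0.0)
print("w",ctrl.current_grip_width(),ctrl.current_grasp_force(),ctrl.current_contact_force())
ctrl.move_l(tcp(G+[0,0,.065],R),.12)
print("w",ctrl.current_grip_width(),ctrl.current_grasp_force(),ctrl.current_contact_force())
ctrl.move_l(tcp(G+[0,0,.065]-.12*EX,R),.2)
G2=st(-.12,0,.30)
print(ctrl.ik(tcp(G2,R),R),ctrl.current_q())
c,im=snap("scene","pics/s1.png")
print(ctrl.current_t())
cv2.imwrite("pics/s1c.png",cv2.resize(im[80:330,150:450],None,fx=2,fy=2))
```

```text
w 0.17092197306154513 29.999010286073826 [ 1.6701 -0.9237  0.4771]
w 0.17576308506308916 49.36206467715692 [ -6.7299   0.207  -42.3506]
[-50.0192  13.5414 126.3588  96.3044  44.1087 -42.3308] [  2.5878  47.0188 147.4236 179.6287  74.4506 -90.1056]
9.7167
```

View pics/s1c.png

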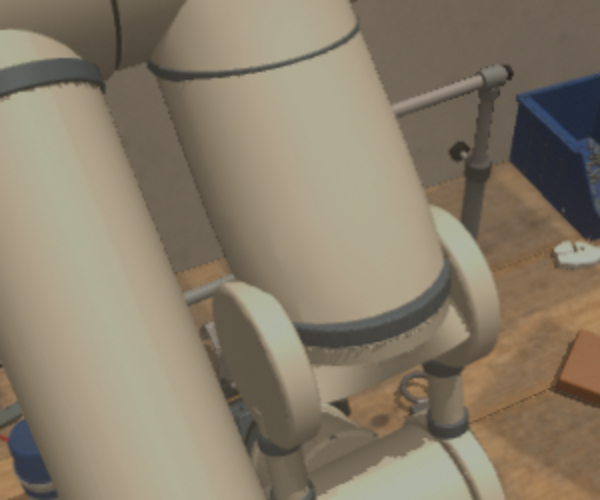

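The scene view shows the arm hiding the hook. The lift's last few mm loaded the wrist with 42 N, because I raised the shank into the bar. I'll check how the hook sits in the grip.

Run:
```python
from h import *
c,im=snap("wrist","pics/w2.png")
print(ctrl.current_grip_width(),ctrl.current_grasp_force(),ctrl.current_contact_force(),ctrl.current_tool_pos())
g=ctrl.current_tool_pos()-.019*ctrl.current_eef_rot()[:,2]
h=lambda x,y,z:g+(x-.001)*EX+y*EY+(z+.073)*EZ   # hook coordinates as grasped if nothing slipped
for p in((-.017,-.008,0),(-.017,.008,0),(-.017,-.008,-.04),(0,-.008,.022),(0,.008,.022),(.022,-.008,-.014)):print(p,proj(c,h(*p)))
cv2.imwrite("pics/w2c.png",cv2.resize(im[100:340,200:440],None,fx=2.4,fy=2.4))
```

```text
0.17530628192917921 29.996670161422117 [-0.0688  0.5411 -0.4525] [0.5291 0.0858 0.1449]
(-0.017, -0.008, 0) [351.0428 198.5615]
(-0.017, 0.008, 0) [289.2788 198.557 ]
(-0.017, -0.008, -0.04) [344.4517 291.9682]
(0, -0.008, 0.022) [351.8457  88.3528]
(0, 0.008, 0.022) [288.4696  88.3606]
(0.022, -0.008, -0.014) [342.8542 158.6861]
```

View pics/w2c.png

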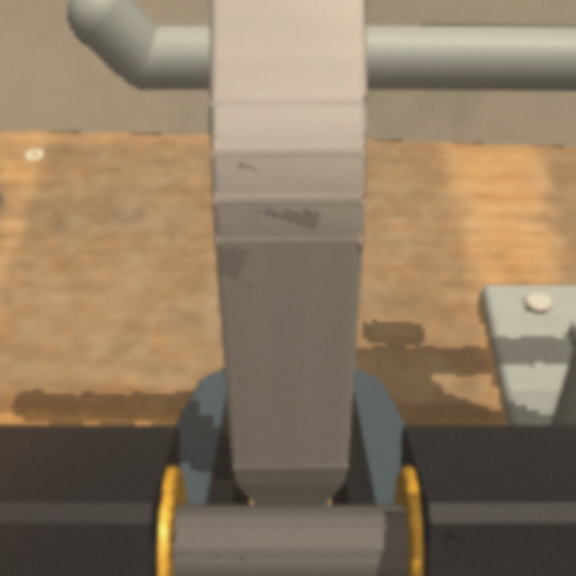

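The leg's edges match the no-slip prediction: predicted rows 198 and 292, seen 200 and 295. The hook is square in the grip, so I'll carry it to the rail and lower it by feel.

Run:
```python
from h import *
R=ori(30);zg=.326+.035-.073
try:
    ctrl.move_l(tcp(st(-.14,.2595,.20),R),.2)
    ctrl.move_l(tcp(st(-.14,0,zg),R),.15)
except ctrl.MotionError as e:
    print("line",e); ctrl.goto(tcp(st(-.14,0,zg),R),R)
print(ctrl.current_t(),ctrl.current_q())
ctrl.sleep(.3)
f0=ctrl.current_contact_force()
hit=ctrl.move_l(tcp(st(.001,0,zg),R),.1,contact_N=6)
print("in",hit,f0,ctrl.current_contact_force(),ctrl.current_tool_pos())
if not hit:
    ctrl.sleep(.2)
    hit=ctrl.move_l(tcp(st(.001,0,zg-.060),R),.03,contact_N=4)
    g=ctrl.current_tool_pos()-.019*R[:,2]
    print("down",hit,ctrl.current_contact_force(),"g",g,"rail z",g[2]+.074+.010)
c,im=snap("wrist","pics/w3.png");print(ctrl.current_t())
```

```text
12.1917 [-53.2121  14.5276 129.2154  97.2668  46.5363 -47.3006]
in False [-0.1503 -0.2509 -1.7304] [ 0.3549  1.021  -1.3915] [ 0.662  -0.1673  0.2784]
down True [-5.5695 -0.2322  5.7933] g [ 0.6462 -0.1679  0.2409] rail z 0.32494663657590184
15.7167
```

View pics/w3.png

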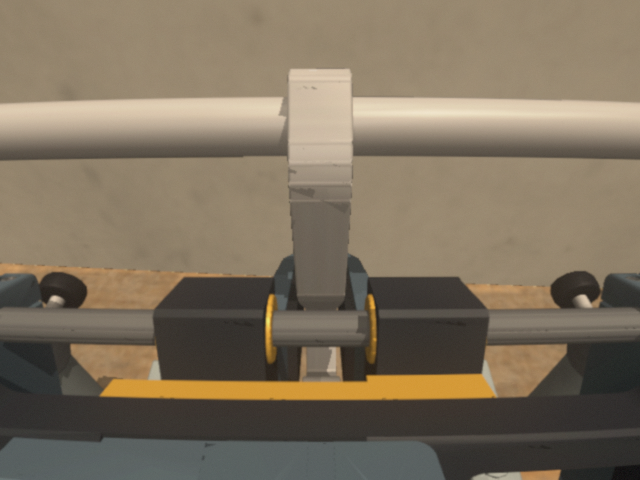

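The picture shows the hook's crown over the rail at (320,70–190), with the rail running through the curl at row 128. The sideways force means it is about 2 mm too far in, so I'll ease it back, seat it and let go.

Run:
```python
from h import *
R=ori(30);p=ctrl.current_tool_pos()
ctrl.move_l(p-.002*EX+[0,0,.0005],.03)
p=ctrl.current_tool_pos();print(ctrl.current_contact_force())
print(ctrl.move_l(p-[0,0,.008],.02,contact_N=3),ctrl.current_contact_force(),ctrl.current_tool_pos())
g=ctrl.current_tool_pos()-.019*R[:,2];print("g",g)
ctrl.command_gripper(.6)
ctrl.sleep(.2)
ctrl.move_l(tcp(g,R,.12),.12)
ctrl.sleep(.3)
c,im=snap("wrist","pics/w4.png");print(ctrl.current_t())
h=g+[-.001*1,0,.073]
print("hook expected",h,[proj(c,h+x*EX+y*EY+z*EZ) for x,y,z in((-.0195,-.008,0),(-.0195,.008,0),(-.0195,-.008,-.04),(0,0,-.142),(-.024,-.008,-.096),(-.024,.008,-.096))])
```

```text
[4.8173 0.504  0.9833]
True [1.8689 0.6658 4.2252] [ 0.6615 -0.1672  0.2322]
g [ 0.6451 -0.1681  0.2417]
18.625
hook expected [ 0.6441 -0.1681  0.3147] [array([335.3799, 164.8254]), array([306.2821, 164.8281]), array([333.7638, 218.3904]), array([320.9557, 292.1822]), array([332.1237, 280.515 ]), array([309.6926, 280.5059])]
```

View pics/w4.png

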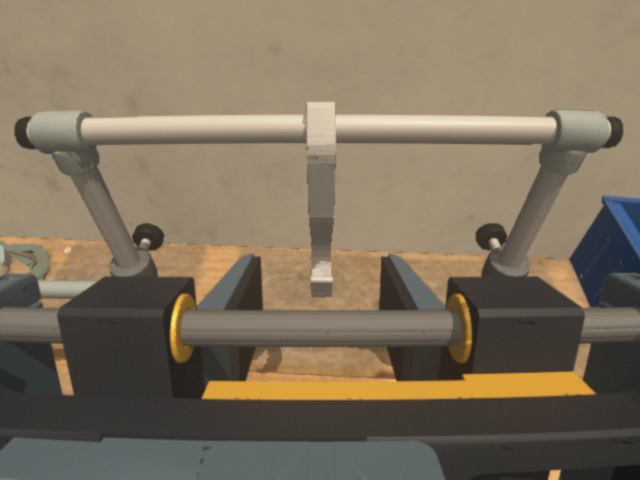

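The hook hangs on the rail. Its leg bottom at row 217 and its tip at (321,280) match the expected upright pose, with the hook origin at about (0.644, -0.168, 0.315). Next I'll check the clearances of the threading path in the S-plane and the reach for the bracket.

```bash
cat > path.py <<'E'
import numpy as np
a=np.radians
arc=lambda r,t0,t1:[(r*np.cos(a(t)),-110+r*np.sin(a(t))) for t in np.linspace(t0,t1,12)]
C=[(0,25),(-17,0),(-17,-40),(-14,-50),(16,-96)]+arc(21.5,40,-45)+[(0,-140.4)]+arc(21.5,225,180)+[(-24,-96)]
P=np.vstack([np.linspace(C[i],C[i+1],40) for i in range(len(C)-1)])
W=[(-60,-60,45),(-40,-84,45),(-26,-102,45),(-22,-112,40),(-14,-130,25),(-6,-142,8),(0,-147,0)]  # eye x,z (mm, hook frame), tilt
def clear(x,z,t):
    u=np.array([np.sin(a(t)),np.cos(a(t))]);d=np.array([np.cos(a(t)),-np.sin(a(t))]);e=np.array([x,z])
    m=[np.min(np.linalg.norm(P-(e+s*21*u),axis=1))-6.5 for s in(1,-1)]
    q=(P-e);l=q@u;n=q@d;dx=np.maximum(0,np.maximum(l+22.5,-117-l));dz=np.maximum(0,np.maximum(n-18,-4-n))
    return m+[np.min(np.hypot(dx,dz))-2.5]
if __name__=="__main__":
    for i in range(len(W)-1):
        m=np.min([clear(*(np.array(W[i])*(1-s)+np.array(W[i+1])*s)) for s in np.linspace(0,1,15)],0)
        print(W[i],'->',W[i+1],m.round(1))
E
python3 path.py
python3 - <<'E'
from h import *
Rp=ori(90,np.radians(-3.6));print(ctrl.ik([.453,-.157,.12],Rp),ctrl.ik([.453,-.157,.005],Rp),ctrl.current_q())
E
```

```text
(-60, -60, 45) -> (-40, -84, 45) [13.3 24.5 19.3]
(-40, -84, 45) -> (-26, -102, 45) [ 9.1 13.4 11.8]
(-26, -102, 45) -> (-22, -112, 40) [ 8.4 11.8 11.8]
(-22, -112, 40) -> (-14, -130, 25) [ 8.8 11.8 13.8]
(-14, -130, 25) -> (-6, -142, 8) [ 4.9 15.8 16.5]
(-6, -142, 8) -> (0, -147, 0) [ 3.7 17.6 22.4]
[-26.2563  24.1315 103.6247  -0.      52.2438  67.3437] [-26.2563  35.9533 108.8346  -0.      35.2121  67.3437] [-47.6575  14.1633 124.7373  97.2302  42.5395 -41.1312]
```

Run:
```python
from h import *
w=np.radians(-3.6);Rp=ori(90,w)
ctrl.move_l(ctrl.current_tool_pos()-.1*EX,.2)
ctrl.command_gripper(1.0)
ctrl.goto([.453,-.157,.15],Rp)
print(ctrl.current_t())
ctrl.move_l([.453,-.157,.03],.15)
print(ctrl.move_l([.453,-.157,.004],.05,contact_N=8),ctrl.current_tool_pos())
ctrl.command_gripper(0.0)
print("w",ctrl.current_grip_width()*.091,ctrl.current_grasp_force())
ctrl.move_l([.43,-.157,.22],.2)
print("w",ctrl.current_grip_width()*.091,ctrl.current_contact_force(),ctrl.current_t())
R=ori(45);print(ctrl.ik([.5,-.168,.3],R),ctrl.current_q())
c,im=snap("wrist","pics/w5.png")
```

```text
21.775
False [ 0.4529 -0.1569  0.0039]
w 0.05012524605685887 29.98105600476265
w 0.04985852169147459 [ 0.6321  0.1927 -3.1207] 25.3333
[-46.9108   3.7546 118.0422  56.2801  40.5708   1.2724] [-27.5383  14.4977  99.2303   0.0004  66.3649  66.0646]
```

View pics/w5.png

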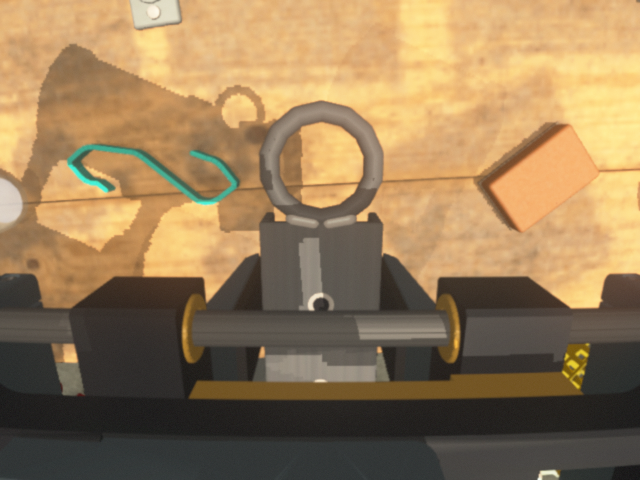

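The wrist view shows the bracket held square, with the ring's outer edges at columns 260–384 and rows 101–222, so its centre is near (322,160). I'll compute the eye in the tool frame, then carry it to the start of the threading path.

```bash
cat >> h.py <<'E'
H=np.array([.6441,-.1681,.3147])
def eyepose(x,z,t,et):
    R=ori(t);return H+x/1e3*EX+z/1e3*EZ-R@et,R
E
python3 - <<'E'
from h import *
K,D,_=cam("wrist");p=ctrl.camera_params("wrist")["T_tool_cam"]
for px in((322,160),(322,101),(260,160),(384,160)):print(px,onz((K,D,p),px,-.0141))
e=onz((K,D,p),(322,160),-.0141)
et=np.array([.0545,0,-.0141]) if np.linalg.norm(e-[.0545,0,-.0141])<.004 else e
P,R=eyepose(-140,-60,45,et);print(P,ctrl.ik(P,R))
ctrl.goto(P,R)
print(ctrl.current_t(),ctrl.current_grip_width()*.091)
from path import W
for w in W:
    P,R=eyepose(*w,et);print(w,P,ctrl.ik(P,R))
c,im=snap("wrist","pics/w6.png")
print([proj(c,H+x*EX+y*EY+z*EZ) for x,y,z in((-.024,-.008,-.096),(-.024,.008,-.096))], proj(c,P*0+ctrl.current_tool_pos()+ctrl.current_eef_rot()@et))
E
```

```text
(322, 160) [ 0.0594  0.0008 -0.0141]
(322, 101) [ 0.0817  0.0008 -0.0141]
(260, 160) [ 0.0594 -0.0237 -0.0141]
(384, 160) [ 0.0594  0.0253 -0.0141]
[ 0.4723 -0.1763  0.2027] [-52.0534  15.197  128.8614  81.4522  35.8819 -34.8284]
27.0 0.05002337609260115
(-60, -60, 45) [ 0.5522 -0.1721  0.2027] [-41.0793  18.7554 121.007   82.016   29.7829 -25.2213]
(-40, -84, 45) [ 0.5721 -0.1711  0.1787] [-38.9005  22.8291 120.4187  89.8289  28.1795 -32.1994]
(-26, -102, 45) [ 0.5861 -0.1704  0.1607] [-37.4845  25.7796 119.8721  95.6065  27.4704 -37.4285]
(-22, -112, 40) [ 0.5948 -0.1699  0.1481] [-38.7068  30.401  123.0025 113.6881  33.818  -57.6428]
(-14, -130, 25) [ 0.6178 -0.1687  0.1249] [-41.6023  46.6316 128.8791 133.7977  61.8469 -86.4261]
(-6, -142, 8) [ 0.6438 -0.1673  0.1119] [-42.0232  64.6491 127.4613 135.5289  90.6171 -98.5352]
(0, -147, 0) [ 0.6581 -0.1666  0.1083] [ -40.7597   71.0988  123.6806  135.2769  100.617  -100.3411]
[array([334.8193,  58.1432]), array([309.4496,  58.1326])] [322.4185 161.1719]
```

View pics/w6.png

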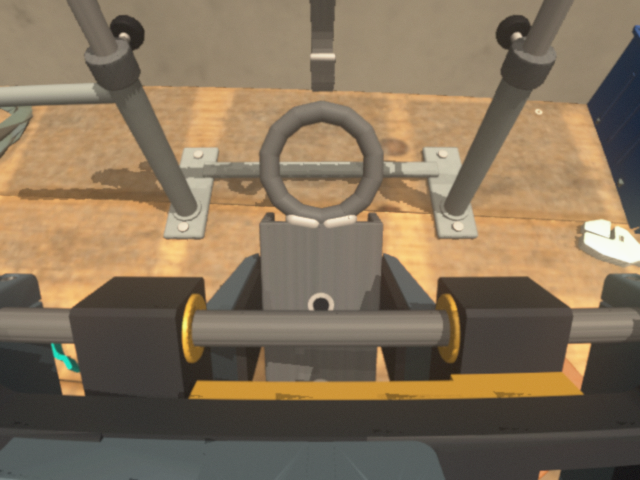

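The hook tip is at (322,55), within 3 px of prediction, and the eye is centred at (322,160), in line with it. Threading now.

Run:
```python
from h import *
from path import W
et=np.array([.0594,.0008,-.0141])
f0=ctrl.current_contact_force()
for i,w in enumerate(W):
    P,R=eyepose(*w,et)
    hit=ctrl.move_l(P,[.15,.08,.06,.03,.03,.03,.03][i],ori=R,contact_N=8)
    print(w,hit,ctrl.current_contact_force()-f0,ctrl.current_t())
    if hit:break
c,im=snap("wrist","pics/w7.png");c2,i2=snap("scene","pics/s7.png")
o=np.zeros((480,800,3),np.uint8);o[:,:400]=cv2.resize(im[0:400],(400,480))[:, :400];z=cv2.resize(i2[90:330,220:420],(400,480));o[:,400:]=z
cv2.imwrite("pics/c7.png",o)
```

```text
(-60, -60, 45) False [-1.1837  0.4508 -1.2062] 27.7333
(-40, -84, 45) False [-0.1515 -0.2065  0.8203] 28.275
(-26, -102, 45) False [-0.7453  0.3709 -0.5649] 28.8083
(-22, -112, 40) False [-0.6896  0.4753 -0.7494] 29.4667
(-14, -130, 25) False [-0.9747 -0.1153  0.1013] 30.7083
(-6, -142, 8) False [-1.0177 -0.1875 -0.6977] 31.825
(0, -147, 0) False [ 0.1842  0.2841 -0.6376] 32.4667
```

View pics/c7.png

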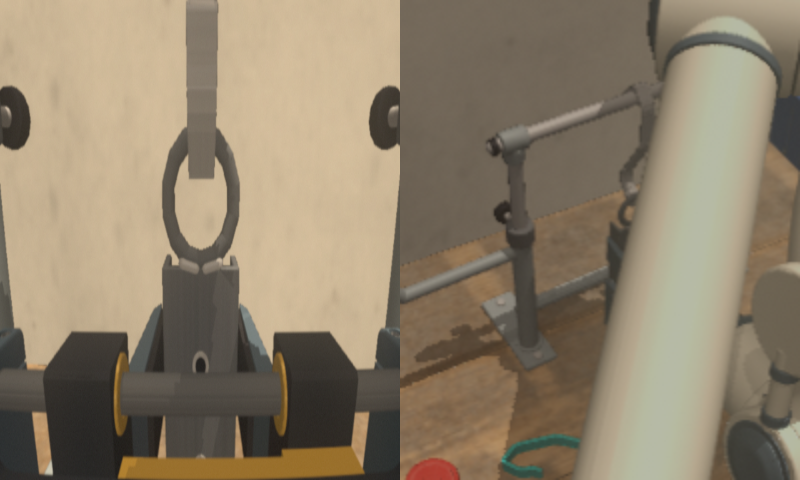

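The wrist view shows the hook's lower curl passing through the ring in front of its top bar, at crop (202,150), with no contact on the way. I'll lower until the hook takes the weight, then let go.

Run:
```python
from h import *
R=ori(0);p=ctrl.current_tool_pos();ctrl.sleep(.2);f0=ctrl.current_contact_force()
hit=ctrl.move_l(p-[0,0,.014],.015,contact_N=2.5)
print(hit,ctrl.current_contact_force()-f0,p[2]-ctrl.current_tool_pos()[2])
ctrl.sleep(.2);print(ctrl.current_contact_force()-f0)
ctrl.command_gripper(.75)
p=ctrl.current_tool_pos()
ctrl.sleep(.2)
ctrl.move_l(p-.14*EX,.08)
print(ctrl.current_t(),ctrl.current_contact_force())
ctrl.sleep(1.5)
c,im=snap("wrist","pics/w8.png");ctrl.sleep(.3);_,j=snap("wrist","pics/w9.png")
print("motion",cv2.absdiff(im,j).max(),"eye exp",proj(c,H+[0,0,-.1523]))
```

```text
True [-0.369  -0.9102  6.2202] 0.0035723441604606915
[ 0.734  -0.9378  8.2183]
35.975 [ 0.2346 -0.6793 -0.4861]
motion 11 eye exp [321.6346 150.1154]
```

View pics/w8.png

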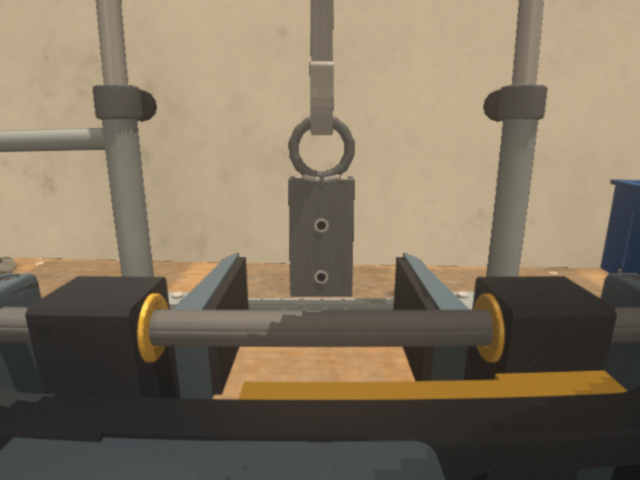

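The bracket hangs plumb by its eye at (321,147), where (322,150) was expected, and it is clear of the bench and the fingers. I'll let it settle and hand in.

Run:
```python
from h import *
ctrl.sleep(5)
a=ctrl.read_camera("wrist");ctrl.sleep(.25);b=ctrl.read_camera("wrist")
print("motion",cv2.absdiff(a,b).max(),ctrl.current_t());print(ctrl.sign_off())
```

```text
motion 22 43.225
the job is handed in; nothing more can be done
None
```

The S-hook now hangs by its smaller curl at the middle of the rail, with the bracket hanging plumb by its eye from the lower curl. I handed the job in at 43 s; the result was not reported, and the last two frames before hand-in still showed slight pixel differences, so I can't be sure it was fully still.

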